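# Gauge the thickest tea brick on the sloping stand

### The arm

A 6-joint arm with a two-finger parallel gripper is mounted at the origin on the work surface. World frame = base frame: x ahead of the robot, y to its left, z up, the work surface at z = 0. Lengths are in m, angles in rad, forces in N, time in s.
With the tool pointing down it reaches from about 0.275 to 0.725 m from the base axis. Payload 15.9 kg.
Tool frame: the origin (TCP) lies at the very end of the fingers, on their centre line; the grasp point (between the pads) lies 19 mm behind it; x points along the fingers, z is the direction in which the jaws open and shut, and the axes are right-handed (so a half turn about x gives the same grasp; the last joint's range is limited). The gripper opens to 85 mm and grips with 20 to 120 N. Pads are 22 mm wide; open, the fingers measure 114 mm over their backs; the gripper's body (76 mm by 85 mm) begins 54 mm behind the grasp point. The pads swing forward as they close: fully open they stand 13 mm farther back than shut.
Start: joints at [-1.107, 0.213, -0.034, 1.323, 0, 1.571], TCP at [0.224, -0.447, 0.231] pointing down, gripper open.
Joint ranges: [-2.98, 2.98], [-0.74, 1.72], [-1.14, 1.35], [-2.1, 2.04], [-1.57, 1.44], [-3.14, 3.14]. Speed limits (rad/s): [1.89, 1.89, 2.39, 2.57, 3.14, 3.14].

### API

Orientations are given as a unit quaternion [x, y, z, w].
In Python, from workcell import r, read_camera gives the robot as it stands. The module is installed in compiled form; this text tells all that it offers.
- The arm moves only by the shell command python3 -m handwheel 'ROWS' [OPENING]. ROWS is JSON, a list of rows, each a list of 2 entries, a list of its own where there are three numbers: the shift along the tool's x, y, z in units of 300 mm (1.0 is 300 mm), then the turn, a rotation vector about the tool's x, y, z in units of 90 degrees (1.0 is 90 degrees). A call has 1 to 12 rows; each row is the pose to reach, as a shift and turn from the pose commanded when the call began, along the tool's axes at that moment; what a row does not reach only later rows make up. A row lasts 1/10 s, in which the tool goes at most 50 mm and 8.59 degrees, less where a joint would pass 70% of its speed; a pose out of reach is approached as far as the arm can. A call with a number of a shift or a turn outside -1 to 1 is refused whole. A call with a gripper value outside its range is refused whole. OPENING is the opening, from -1 (shut) to 1 (fully open), set as the call begins (- or left out, the last holds). The fingers move at their own pace and stop on an object; the grip force is fixed at half the most. Time passes only in rows, so rows that repeat a pose let the fingers close. It gives the time, the measured TCP pose, the force and the opening at its end, in the units of the state.
- r.state(): the state, without advancing time (a new reading comes with each control period).
- read_camera(name): name is "side" or "top" or "wrist"; returns a dict with "pixels" (400x640x3 uint8, red, green, blue), "depth" (400x640 float32, m along the optical axis (not along the pixel's ray), 0 where there is no reading), "vfov" (degrees; the focal length in pixels is half the picture's height over the tangent of half this angle, whatever the lens; pixels are square), "cx", "cy" (the principal point, pixels), "R" (3x3) and "t" (3): a world point X has camera coordinates R X + t. Camera axes: x right, y down, z forward; pixel columns grow to the right and rows downward; lengths in m; the calibration is good to about 2 mm. A picture is of the moment at which its call begins.
- r.finish_job(): hands the job in, once; it reports no verdict.
The state is a dict: "t": time; "joint_pos": joint angles; "joint_vel": joint speeds; "tau": joint torques, N m; "tcp_pos": TCP position; "tool_rot": TCP orientation; "contact_force": force on the tool from outside, world axes, zero at the start; "ft_torque": the same for the moment, N m; "width": finger opening in m.
Only numpy, scipy, OpenCV 4.12 (cv2) and the standard library are available. Lean on these libraries where they do the work, as an engineer would, in place of code of your own. Each camera call takes 0.05 s, during which the arm holds its last target. There are 200 camera calls.

### The job

Before the pressed-tea bricks go into the caddy, measure the thickest of the three: take up the bridge gauge, straddle that brick with it, lower it gently and square to the sloping board until both skids sit flat on the board and the sprung foot rests on the middle of the brick, and hold it there for a second so the thickness can be read. Then stand the gauge upright in the middle of the round cork mat and let go. Do not touch the other two bricks with the gauge, do not shift any brick, and leave the tea things where they are.

Things in the scene. Friction and masses are not known exactly. Their poses are not given: they have to be found in the camera images.
- gauge: loose bridge gauge, about 0.4 kg, 154 mm tall, standing upright. Two skids (60 mm along x, 10 wide) centred at y +43 and -43 mm, 76 mm clear between; legs; crossbeam (30 mm in x, 96 in y) at z 75-89 mm; on it a black upright grip (26 mm in x, 30 in y, z 89-154 mm). Origin: midway between the skids, level with their undersides; z up through the grip. Works either way round
- foot (a joint): gauge's spring foot (26 mm disc on the gauge's z axis, between the legs), in m: height of the disc's underside above the skids' undersides. 0 standing on a flat surface, -0.006 hanging free, the part's thickness when it straddles a part on the same surface; at most 0.062. Soft spring: 0.9 N at 0, plus 30 N/m. A pointer on the grip's +x face rises with it
- foot_tip (a point): centre of the underside of the foot's disc
- brick_thick: dark plain pressed-tea brick, 100 x 60 mm, 42 mm thick (the thickest of the three), loose, about 0.23 kg. Lies flat on the stand's sloping board, low end against the lip. Origin: centre of its underside, on the board. x up the slope along its 100 mm, y level along its 60 mm, z out of the board, 30 degrees from vertical, leaning to the stand's front
- brick_mid: dark plain pressed-tea brick, 100 x 60 mm, 30 mm thick (the middle one of the three), loose, about 0.16 kg. Lies flat on the stand's sloping board, low end against the lip. Origin: centre of its underside, on the board. x up the slope along its 100 mm, y level along its 60 mm, z out of the board, 30 degrees from vertical, leaning to the stand's front
- brick_thin: dark plain pressed-tea brick, 100 x 60 mm, 22 mm thick (the thinnest of the three), loose, about 0.12 kg. Lies flat on the stand's sloping board, low end against the lip. Origin: centre of its underside, on the board. x up the slope along its 100 mm, y level along its 60 mm, z out of the board, 30 degrees from vertical, leaning to the stand's front
- stand: fixed wooden stand: flat board 150 mm along the slope, 330 mm wide, sloping at 30 degrees, low in front (-x) with a 10 mm lip, about 105 mm high behind. Three bricks lie on it side by side, 105 mm apart, in any order. Origin: on the counter under its middle; x to the rear, y along its width, z up. The board's surface at the lip is at x -60, z 30 mm
- mat: fixed round cork mat, 170 mm diameter, 8 mm thick, on the counter. Origin: centre of its underside
- teapot: white ceramic teapot, 144 mm body, 128 mm tall, loose bystander. Origin: centre of its underside
- kettle: teal electric kettle with a push-button lid, 164 mm diameter, 213 mm tall, loose bystander. Origin: centre of its underside
- caddy: glass caddy with wooden lid, 100 mm diameter, 140 mm tall, loose bystander. Origin: centre of its underside
- mug_a: white mug with dark spots, 80 mm diameter, 90 mm tall, loose bystander. Origin: centre of its underside
- mug_b: a second such mug. Origin: centre of its underside
- teaspoon: steel teaspoon, 140 mm long, lying on the counter between the robot and the stand, loose bystander. Origin: under the middle of it
There are look-alikes about, which are no part of the job. There is more than one size of the mat; the one meant has the size given above.

How it is judged:
On the way:
1. the gauge straddles the thickest brick, skids on the board, foot on the brick's middle, reading 40 to 43.5 mm, still for 0.6 s (value of joint foot between 0.04 and 0.0435 m and angle between the z axis of gauge and the z axis of brick_thick, either way round below 0.06 rad and x of foot_tip in the frame of brick_thick between -0.02 and 0.02 m and y of foot_tip in the frame of brick_thick between -0.012 and 0.012 m and z of foot_tip in the frame of brick_thick below 0.045 m and linear speed of gauge below 0.02 m/s), for 0.6 s.
At the end, for the whole second after the job is handed in: gauge upright (within 3 degrees), at rest and let go on the cork mat, centre within 25 mm of the mat's, foot reading zero within 2 mm; bricks within 8 mm and teapot, kettle, caddy, mugs and teaspoon within 20 mm of where they started (horizontal distance between gauge and mat below 0.025 m and height (world z) of gauge between 0.006 and 0.011 m and angle between gauge's own z axis and vertical below 0.05 rad and value of joint foot between -0.002 and 0.002 m and linear speed of gauge below 0.01 m/s and distance of each of brick_thick, brick_thin, brick_mid from where it was at the start of the episode below 0.008 m and distance of each of teapot, kettle, caddy, mug_a, mug_b, teaspoon from where it was at the start of the episode below 0.02 m); the robot touches nothing.
It fails at once if the gauge touches one of the other two bricks (contact force between gauge and brick_thin above 0.5 N or contact force between gauge and brick_mid above 0.5 N).
It fails at once if the gauge is pressed or dropped hard (over 60 N) on the stand, the brick or the mat (contact force between gauge and stand above 60 N or contact force between gauge and brick_thick above 60 N or contact force between gauge and mat above 60 N).
It fails at once if a brick is shifted by more than 8 mm (distance of any of brick_thick, brick_thin, brick_mid from where it was at the start of the episode above 0.008 m).
It fails at once if a tea thing is shifted by more than 20 mm (distance of any of teapot, kettle, caddy, mug_a, mug_b, teaspoon from where it was at the start of the episode above 0.02 m).
It also fails if it takes over 51 s, if anything falls off the work surface, if the arm or the gripper's body presses on something with over 40 N, if the wrist force passes 120 N, or if a joint passes its speed limit or range.

## Working session

There is one attempt and no reset: what is moved stays moved. The work goes in short steps, Python scripts to look and compute and a shell command to move; the robot and the scene stay as the last step left them, time stands still between calls to the robot, and variables do not carry over. Pictures are saved under pics/ and viewed, about 8 in all and at most 12, crops included, and the job is handed in when it is done.

```bash
mkdir -p pics; cat > h.py <<'E'
import numpy as np, cv2
from workcell import r, read_camera
from scipy.spatial.transform import Rotation as Ro
def cloud(c):
    f=200/np.tan(np.radians(c["vfov"])/2); v,u=np.mgrid[:400,:640]; d=c["depth"]
    p=np.stack([(u-c["cx"])/f*d,(v-c["cy"])/f*d,d],-1)
    w=(p-c["t"])@c["R"]; w[d==0]=np.nan
    return w
def save(c,n): cv2.imwrite("pics/"+n,c["pixels"][...,::-1])
E
python3 - <<'E'
from h import *
for n in("top","side","wrist"):
    c=read_camera(n); np.savez(n,**c); save(c,n+".png"); print(n,c["vfov"],c["cx"],c["cy"],c["R"].round(3).tolist(),c["t"])
a=[cv2.imread(f"pics/{n}.png") for n in("top","side")]
print(r.state())
E
```

```text
top 48.055212961831984 319.1853914372849 197.94010934795529 [[-0.007, -1.0, 0.013], [-0.998, 0.006, -0.068], [0.067, -0.014, -0.998]] [-0.01318781  0.51053237  1.32610828]
side 53.70147018859476 312.9128931586633 202.61072026362382 [[-0.865, -0.502, 0.001], [-0.263, 0.452, -0.852], [0.427, -0.737, -0.524]] [0.45791912 0.17109444 1.24977442]
wrist 66.28629442864687 319.410383863206 197.61964393945027 [[0.447, -0.895, -0.001], [-0.85, -0.425, 0.312], [-0.28, -0.138, -0.95]] [-0.49949477 -0.04067079  0.38125346]
{'t': 0.15, 'joint_pos': array([-1.10700872e+00,  2.13270399e-01, -3.48502809e-02,  1.32353255e+00,
        3.63559336e-06,  1.57081290e+00]), 'joint_vel': array([ 0.00139957, -0.00181057,  0.00264646,  0.00070515,  0.00036485,
       -0.00052566]), 'tau': array([-1.74688412e-03, -6.86403465e+01,  4.87248909e+01,  1.30631035e-02,
       -5.36004802e-05, -2.43109912e-05]), 'tcp_pos': array([ 0.22355705, -0.4469551 ,  0.23094189]), 'tool_rot': array([ 0.37187123,  0.60178089, -0.37155053,  0.60126679]), 'contact_force': array([ 0.16646784, -0.20950204, -0.5096071 ]), 'ft_torque': array([ 0.03095921, -0.00375495,  0.01835448]), 'width': 0.08540348069489652}
```

View pics/top.png

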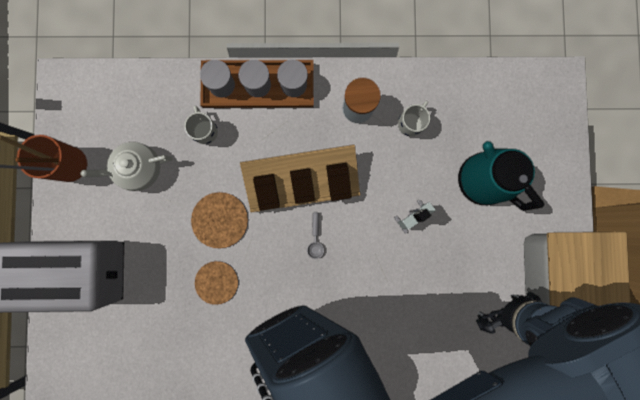

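View pics/side.png

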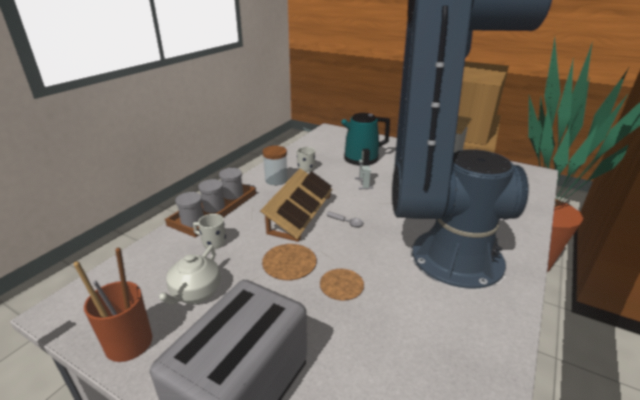

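The top view shows the gauge at about (418,215) and the stand at (300,180) with three dark bricks at (266,191), (303,184) and (340,181). There are two cork mats: one at (220,220), about 57 px wide, and one at (217,282), about 43 px wide. Next I'll measure the mat diameters, the brick thicknesses and the gauge pose.

```bash
python3 - <<'E'
from h import *
c=dict(np.load("top.npz")); w=cloud(c); px=c["pixels"].astype(int); hsv=cv2.cvtColor(c["pixels"],cv2.COLOR_RGB2HSV)
# mats
for (u,v) in((220,220),(217,282)):
    m=((hsv[...,1]>90)).astype(np.uint8); n,l=cv2.connectedComponents(m); k=l==l[v,u]
    p=w[k]; print("mat",k.sum(),np.nanmean(p,0),np.nanpercentile(p,99.5,axis=0)-np.nanpercentile(p,.5,axis=0))
# bricks
V=hsv[...,2]; m=np.zeros((400,640),np.uint8); m[140:215,235:365]=(V[140:215,235:365]<60)
n,l,s,ce=cv2.connectedComponentsWithStats(m)
rg=w[140:215,235:365]
# board plane: wood-coloured px
wood=np.zeros((400,640),bool); wood[140:215,235:365]=((hsv[...,1]>60)&(V>110))[140:215,235:365]
P=w[wood]; P=P[np.isfinite(P[:,0])&(P[:,2]>.03)]
best=None
rng=np.random.default_rng(0)
for _ in range(500):
    q=P[rng.choice(len(P),3,False)]; nn=np.cross(q[1]-q[0],q[2]-q[0]); L=np.linalg.norm(nn)
    if L<1e-6: continue
    nn/=L; nn*=np.sign(nn[2]); i=abs((P-q[0])@nn)<.003
    if best is None or i.sum()>best.sum(): best=i
Q=P[best]; o=Q.mean(0); nn=np.linalg.svd(Q-o)[2][2]; nn*=np.sign(nn[2]); print("board n",nn,"tilt",np.degrees(np.arccos(nn[2])),o,len(Q), "yaw",np.degrees(np.arctan2(-nn[1],-nn[0])))
for i in range(1,n):
    if s[i,4]<150: continue
    p=w[l==i]; p=p[np.isfinite(p[:,0])]; h=(p-o)@nn; print("brick",ce[i],s[i],np.percentile(h,[5,25,50,75,95]).round(4),p.mean(0))
# gauge
g=w[190:240,385:445]; k=(g[...,2]>.03)
print("gauge n",k.sum()); 
for lo,hi in((.06,.11),(.14,.17)):
    k=(g[...,2]>lo)&(g[...,2]<hi); p=g[k]; rr=cv2.minAreaRect((p[:,:2]*1000).astype(np.float32)); print(lo,k.sum(),p.mean(0),rr)
w2=cv2.resize(c["pixels"][130:260,180:460],None,fx=2.8,fy=2.8,interpolation=cv2.INTER_CUBIC); cv2.imwrite("pics/crop1.png",w2[...,::-1])
E
```

```text
mat 2457 [0.44708839 0.28356229 0.00828002] [0.15988655 0.16047877 0.01408655]
mat 1446 [0.26136101 0.29191123 0.00621669] [0.12046707 0.12280849 0.01462235]
board n [-0.4994267  -0.07237026  0.86332816] tilt 30.30765166928265 [0.59184171 0.04858098 0.08077898] 2099 yaw 8.245150320904015
brick [339.02583979 181.44832041] [327 163  25  38 774] [0.0218 0.0393 0.0415 0.0433 0.046 ] [ 0.55145852 -0.07218719  0.09292772]
brick [302.55014749 185.60619469] [290 169  26  35 678] [0.0174 0.0203 0.022  0.0238 0.0261] [0.54200255 0.03166293 0.07576843]
brick [266.53069577 191.95497954] [254 174  26  37 733] [0.0178 0.0283 0.0302 0.0318 0.0341] [0.52384034 0.13400812 0.08236376]
gauge n 444
0.06 267 [ 0.45370232 -0.29004171  0.08902077] ((458.1135559082031, -295.8695373535156), (36.32094955444336, 96.4214859008789), 34.35324478149414)
0.14 124 [ 0.45571056 -0.29603293  0.15336576] ((455.9645080566406, -297.578125), (27.218231201171875, 31.492189407348633), 34.999454498291016)
```

View pics/crop1.png

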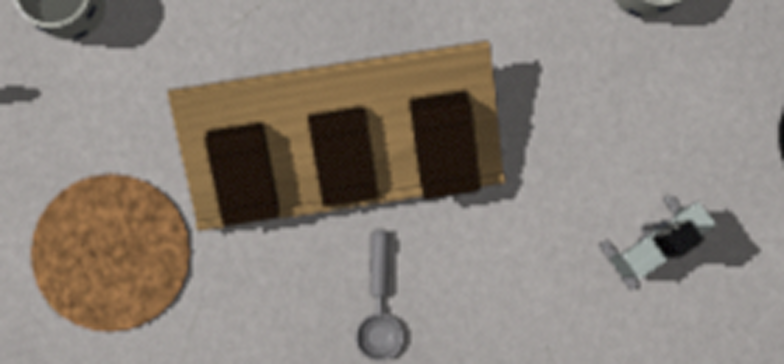

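The rightmost brick at (339,181) stands 42 mm above the board, the left one 30 mm and the middle one 22 mm, so the rightmost is brick_thick. The crop confirms this. The larger mat at (220,220), about 165 mm across, fits the 170 mm description; the other is about 123 mm. Next I'll work out the move to above the gauge.

```bash
cat >> h.py <<'E'
def toolR(zyaw,down=(0,0,-1)):
    x=np.array(down,float); x/=np.linalg.norm(x); z=np.array([np.cos(np.radians(zyaw)),np.sin(np.radians(zyaw)),0]); z-=x*(z@x); z/=np.linalg.norm(z)
    return np.stack([x,np.cross(z,x),z],1)
def go(p,R1):
    s=r.state(); R0=Ro.from_quat(s["tool_rot"]).as_matrix()
    print("t",round(s["t"],2),"tcp",s["tcp_pos"].round(4),"j",s["joint_pos"].round(2),"F",s["contact_force"].round(1),"w",round(s["width"],4))
    print("shift",(R0.T@(np.array(p)-s["tcp_pos"])/.3).round(4),"turn",(Ro.from_matrix(R0.T@R1).as_rotvec()/(np.pi/2)).round(4))
E
python3 - <<'E'
from h import *
print(Ro.from_quat(r.state()["tool_rot"]).as_matrix().round(3))
for y in(124.7,-55.3): go((.4565,-.2975,.235),toolR(y))
E
```

```text
[[-0.     0.894  0.447]
 [ 0.001  0.447 -0.894]
 [-1.     0.    -0.001]]
t 0.15 tcp [ 0.2236 -0.447   0.2309] j [-1.11  0.21 -0.03  1.32  0.    1.57] F [ 0.2 -0.2 -0.5] w 0.0854
shift [-0.0134  0.9173 -0.0982] turn [ 1.9097e+00 -1.0000e-04  8.0000e-04]
t 0.15 tcp [ 0.2236 -0.447   0.2309] j [-1.11  0.21 -0.03  1.32  0.    1.57] F [ 0.2 -0.2 -0.5] w 0.0854
shift [-0.0134  0.9173 -0.0982] turn [-0.0903 -0.0005 -0.    ]
```

```bash
python3 -m handwheel '[[[0,0.15,-0.02],[0,0,0]],[[-0.013,0.3,-0.04],[-0.03,0,0]],[[-0.013,0.45,-0.05],[-0.05,0,0]],[[-0.013,0.6,-0.07],[-0.06,0,0]],[[-0.013,0.75,-0.08],[-0.08,0,0]],[[-0.013,0.87,-0.095],[-0.09,0,0]],[[-0.013,0.917,-0.098],[-0.09,0,0]],[[-0.013,0.917,-0.098],[-0.09,0,0]],[[-0.013,0.917,-0.098],[-0.09,0,0]]]' 1
python3 - <<'E'
from h import *
c=read_camera("wrist"); save(c,"w1.png"); w=cloud(c)
z=w[...,2]
near=np.hypot(w[...,0]-.4565,w[...,1]+.2975)<.09
for lo,hi in((.083,.096),(.147,.162),(.002,.02)):
    k=near&(z>lo)&(z<hi); p=w[k]
    if len(p)>5: print(lo,k.sum(),np.argwhere(k).mean(0),cv2.minAreaRect((p[:,:2]*1000).astype(np.float32)),p[:,2].mean())
go((.4565,-.2975,.1),toolR(-55.3))
E
```

```text
t: 1.05
tcp_pos: [0.456, -0.2981, 0.235]
tool_rot: [0.328, 0.626, -0.328, 0.626]
contact_force: [-0.3, -0.8, 0.4]
width: 0.0855
0.083 2035 [181.83538084 317.26683047] ((456.50567626953125, -294.5909423828125), (36.03357696533203, 96.01504516601562), 34.6714973449707) 0.08950478384148425
0.147 1303 [204.23561013 316.2762855 ] ((454.5809326171875, -296.0104064941406), (26.801528930664062, 29.813222885131836), 35.056514739990234) 0.15420780489506417
0.002 976 [148.6977459  318.56352459] ((455.02947998046875, -297.48388671875), (174.95814514160156, 173.18093872070312), 31.399341583251953) 0.0055844615291763796
t 1.1 tcp [ 0.4557 -0.2984  0.2351] j [-0.58  0.31  0.1   1.36 -0.    1.96] F [ 0.5 -0.  -0.4] w 0.0852
shift [ 0.4505  0.0041 -0.0009] turn [-0.0009 -0.0001  0.0003]
```

View pics/w1.png

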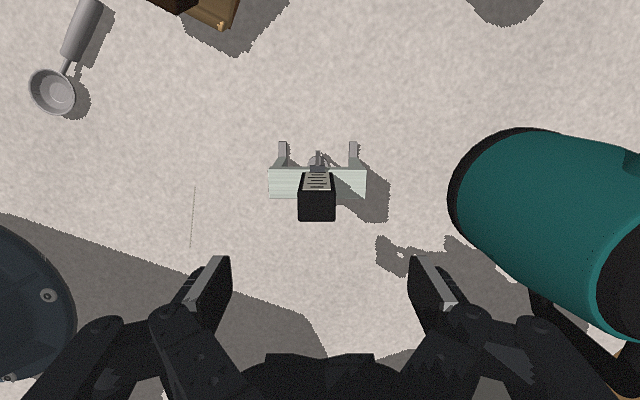

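The wrist view shows the gauge centred ahead, with its grip top at (316,195) and the pointer side up. The kettle is clear on the right. I'll descend and grip the y faces.

```bash
python3 -c "
from h import *
go((.455,-.2965,.1),toolR(-55.1))"
python3 -m handwheel '[[[0.12,0.003,0.005],[0,0,0]],[[0.24,0.005,0.006],[0,0,0]],[[0.34,0.005,0.006],[0,0,0]],[[0.41,0.005,0.006],[0,0,0]],[[0.45,0.005,0.006],[0,0,0]],[[0.45,0.005,0.006],[0,0,0]]]' 1
python3 -m handwheel '[[[0,0,0],[0,0,0]],[[0,0,0],[0,0,0]],[[0,0,0],[0,0,0]],[[0,0,0],[0,0,0]],[[0,0,0],[0,0,0]],[[0,0,0],[0,0,0]],[[0,0,0],[0,0,0]]]' -1
python3 -c "
from h import *
go((.455,-.2965,.1),toolR(-55.1))"
```

```text
t 1.1 tcp [ 0.4557 -0.2984  0.2351] j [-0.58  0.31  0.1   1.36 -0.    1.96] F [ 0.5 -0.  -0.4] w 0.0852
shift [ 0.4505  0.0019 -0.0065] turn [-0.0031 -0.0002  0.0003]
t: 1.7
tcp_pos: [0.4575, -0.2987, 0.0993]
tool_rot: [0.329, 0.627, -0.329, 0.625]
contact_force: [0.3, -0.4, 0.7]
width: 0.085
t: 2.4
tcp_pos: [0.4588, -0.2984, 0.1001]
tool_rot: [0.328, 0.626, -0.328, 0.626]
contact_force: [0.6, -0.5, -2.6]
width: 0.0296
t 2.4 tcp [ 0.4588 -0.2984  0.1001] j [-0.58  0.37 -0.16  1.04 -0.    1.96] F [ 0.6 -0.5 -2.6] w 0.0296
shift [ 0.0005 -0.0069 -0.0126] turn [-0.0025 -0.      0.    ]
```

```bash
python3 -m handwheel '[[[-0.02,0,0],[0,0,0]],[[-0.1,0,0],[0,0,0]],[[-0.25,0,0],[0,0,0]],[[-0.4,0,0],[0,0,0]],[[-0.5,0,0],[0,0,0]],[[-0.5,0,0],[0,0,0]],[[-0.5,0,0],[0,0,0]]]'
cat > b.py <<'E'
from h import *
def brick(c,o=np.array([.59184,.04858,.08078]),n=np.array([-.4994,-.0724,.8633])):
    n=n/np.linalg.norm(n); w=cloud(c); h=(w-o)@n; V=c["pixels"].max(-1)
    k=(h>.037)&(h<.048)&(V<75)&(np.hypot(w[...,0]-.55,w[...,1]+.07)<.09)
    ey=np.cross([0,0,1],-n*[1,1,0]); ey/=np.linalg.norm(ey); ex=np.cross(ey,n)
    p=w[k]-o; q=np.stack([p@ex,p@ey],1)
    rr=cv2.minAreaRect((q*1000).astype(np.float32)); m=np.array(rr[0])/1000
    lo,hi=np.percentile(q,[1,99],axis=0); 
    C=o+ex*m[0]+ey*m[1]; print(k.sum(),rr,"h",np.median(h[k]),"mean",q.mean(0),"pct",lo,hi,"C",C.round(4),"ex",ex.round(3),"ey",ey.round(3))
    return C,n,ex,ey
E
python3 - <<'E'
from b import *
C,n,ex,ey=brick(dict(np.load("top.npz")))
c=read_camera("side"); save(c,"s2.png"); brick(c)
zy=np.degrees(np.arctan2(-ey[1],-ey[0])); print(zy)
go(C+n*.2,toolR(zy,-n))
E
```

```text
t: 3.1
tcp_pos: [0.4589, -0.2985, 0.2502]
tool_rot: [0.328, 0.626, -0.328, 0.626]
contact_force: [-0.2, 0.5, -4.6]
width: 0.0294
666 ((-48.802860260009766, -114.42338562011719), (59.742591857910156, 100.97318267822266), 89.92282104492188) h 0.041955906877235674 mean [-0.04717617 -0.11422837] pct [-0.0976238  -0.14360379] [ 0.0006346  -0.08513467] C [ 0.5666 -0.0707  0.0562] ex [0.854 0.124 0.505] ey [-0.143  0.99   0.   ]
198 ((-51.634830474853516, -102.33064270019531), (92.47868347167969, 59.50566482543945), 3.662339925765991) h 0.040211432173684634 mean [-0.05155868 -0.10307656] pct [-0.09667647 -0.1307217 ] [-0.00586127 -0.07498123] C [ 0.5624 -0.0591  0.0547] ex [0.854 0.124 0.505] ey [-0.143  0.99   0.   ]
-81.751073543903
t 3.15 tcp [ 0.4585 -0.2982  0.2492] j [-0.58  0.31  0.14  1.4  -0.    1.96] F [ 0.1  0.5 -4.4] w 0.0294
shift [ 0.0685  0.4265 -0.5683] turn [ 0.2865 -0.0783  0.3312]
```

```bash
python3 -m handwheel '[[[0,0.04,-0.06],[0.03,-0.008,0.03]],[[0.01,0.1,-0.14],[0.07,-0.02,0.08]],[[0.02,0.17,-0.23],[0.11,-0.03,0.13]],[[0.03,0.24,-0.32],[0.16,-0.045,0.19]],[[0.04,0.31,-0.41],[0.21,-0.06,0.24]],[[0.055,0.37,-0.49],[0.25,-0.07,0.29]],[[0.065,0.41,-0.545],[0.275,-0.075,0.32]],[[0.069,0.43,-0.568],[0.287,-0.078,0.331]],[[0.069,0.43,-0.568],[0.287,-0.078,0.331]],[[0.069,0.43,-0.568],[0.287,-0.078,0.331]],[[0.069,0.43,-0.568],[0.287,-0.078,0.331]]]'
python3 - <<'E'
from b import *
c=read_camera("wrist"); save(c,"w3.png"); np.savez("w3",**c)
n=np.array([-.4994,-.0724,.8633]); n/=np.linalg.norm(n)
go(np.array([.5666,-.0707,.0562])+n*.1+.002*np.array([.854,.124,.505]),toolR(-81.75,-n))
c=read_camera("side"); cv2.imwrite("pics/s3.png",cv2.resize(c["pixels"][120:300,200:440],None,fx=3,fy=3)[...,::-1])
E
```

```text
t: 4.25
tcp_pos: [0.4679, -0.0854, 0.229]
tool_rot: [0.586, 0.395, -0.307, 0.637]
contact_force: [-0.2, -0.0, -2.5]
width: 0.0292
t 4.3 tcp [ 0.468  -0.0855  0.2291] j [-0.34 -0.26 -0.65  0.7   0.23  2.72] F [ 0.4  0.  -4. ] w 0.0294
shift [ 0.332   0.0028 -0.0017] turn [-0.0005  0.0004  0.0004]
```

View pics/w3.png

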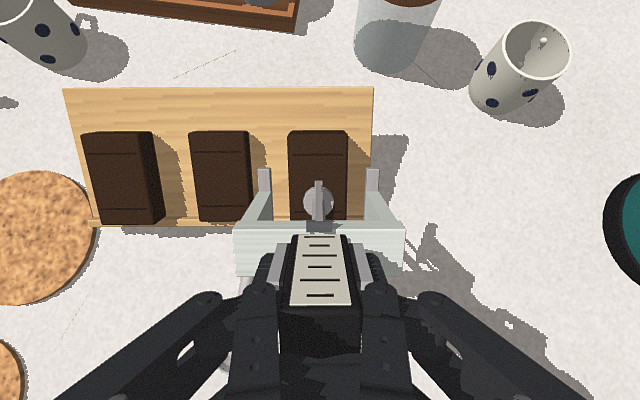

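View pics/s3.png

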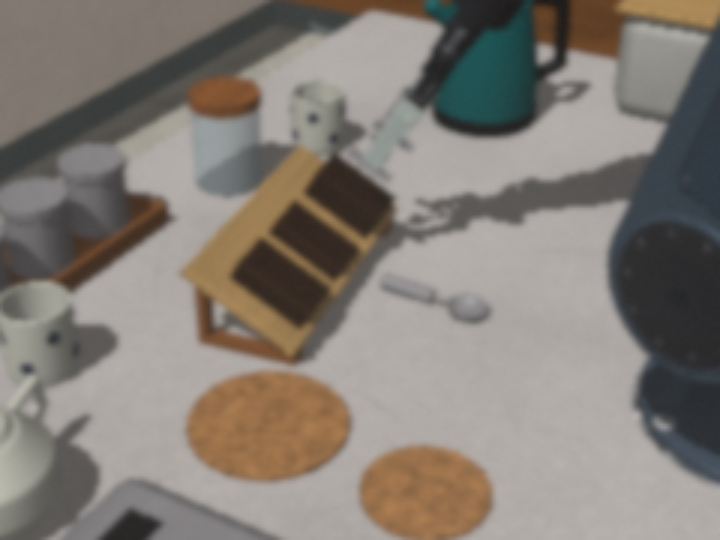

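The wrist view shows the bridge centred over the thick brick: the skids at columns 265 and 372 sit either side of the brick at 288–348. I'll check the board plane in this close view before lowering.

```bash
python3 - <<'E'
from b import *
c=dict(np.load("w3.npz")); C,n,ex,ey=brick(c); w=cloud(c)
p=w[95:125,100:360].reshape(-1,3); p=p[np.isfinite(p[:,0])]; o=p.mean(0); nv=np.linalg.svd(p-o)[2][2]; nv*=np.sign(nv[2]); print("board n",nv,"h",np.percentile((p-[.59184,.04858,.08078])@n,[10,50,90]))
C0=np.array([.5666,-.0707,.0562]); print("board h at C0",(C0-o)@nv)
# grip top plate (white) and beam
R=Ro.from_quat(r.state()["tool_rot"]).as_matrix(); t=r.state()["tcp_pos"]
q=(w-t)@R
for s in(np.s_[240:300,295:345],np.s_[230:262,240:285],np.s_[230:262,360:400]): print("tool coords med",np.nanmedian(q[s].reshape(-1,3),0))
for s in(np.s_[170:190,260:270],np.s_[170:190,368:378]): print("skid",np.nanpercentile(q[s].reshape(-1,3),[20,50,80],axis=0).round(4).tolist())
E
```

```text
4179 ((-45.170806884765625, -113.24342346191406), (89.39167785644531, 59.46184539794922), 0.2642784118652344) h 0.042905242231161815 mean [-0.03749838 -0.11313645] pct [-0.08880154 -0.14220311] [-0.00071502 -0.08414279] C [ 0.5695 -0.0691  0.058 ] ex [0.854 0.124 0.505] ey [-0.143  0.99   0.   ]
board n [-0.49401791 -0.07431507  0.86626992] h [-9.25247089e-05  9.06863638e-04  1.92072915e-03]
board h at C0 -0.0010393516553563222
tool coords med [-0.02896622  0.0107293  -0.00014297]
tool coords med [ 0.00971298  0.00607791 -0.0315044 ]
tool coords med [0.01039105 0.00488144 0.03343821]
skid [[0.0902, 0.0137, -0.0456], [0.0908, 0.0188, -0.0434], [0.0913, 0.0234, -0.041]]
skid [[0.091, 0.0136, 0.0395], [0.0916, 0.0183, 0.0419], [0.0922, 0.023, 0.0444]]
```

```bash
python3 -m handwheel '[[[0.04,0.003,-0.003],[0,0,0]],[[0.08,0.003,-0.003],[0,0,0]],[[0.12,0.003,-0.003],[0,0,0]],[[0.16,0.003,-0.003],[0,0,0]],[[0.2,0.003,-0.003],[0,0,0]],[[0.23,0.003,-0.003],[0,0,0]],[[0.26,0.003,-0.003],[0,0,0]],[[0.28,0.003,-0.003],[0,0,0]],[[0.295,0.003,-0.003],[0,0,0]],[[0.305,0.003,-0.003],[0,0,0]],[[0.31,0.003,-0.003],[0,0,0]],[[0.31,0.003,-0.003],[0,0,0]]]'
python3 -m handwheel '[[[0.003,0,0],[0,0,0]],[[0.006,0,0],[0,0,0]],[[0.009,0,0],[0,0,0]],[[0.011,0,0],[0,0,0]],[[0.011,0,0],[0,0,0]]]'
python3 - <<'E'
from b import *
n=np.array([-.4994,-.0724,.8633]); n/=np.linalg.norm(n)
go(np.array([.5666,-.0707,.0562])+n*.1+.002*np.array([.854,.124,.505]),toolR(-81.75,-n)); print(r.state()["ft_torque"], r.state()["contact_force"]@n)
E
```

```text
t: 5.55
tcp_pos: [0.5151, -0.0773, 0.1497]
tool_rot: [0.587, 0.395, -0.307, 0.637]
contact_force: [-2.1, -1.8, -2.1]
width: 0.0295
t: 6.05
tcp_pos: [0.5168, -0.077, 0.1468]
tool_rot: [0.587, 0.395, -0.307, 0.637]
contact_force: [-2.0, -0.8, -1.2]
width: 0.0295
t 6.05 tcp [ 0.5168 -0.077   0.1468] j [-0.27 -0.1  -0.75  0.43  0.2   2.78] F [-2.  -0.8 -1.2] w 0.0295
shift [ 0.0119 -0.0014  0.003 ] turn [-0.0003  0.0004 -0.0004]
[-0.41430702  1.1331919  -0.13785617] -0.0013534770713878874
```

```bash
python3 -m handwheel '[[[0.002,0,0],[0,0,0]],[[0.004,0,0],[0,0,0]],[[0.006,0,0],[0,0,0]],[[0.006,0,0],[0,0,0]]]'
python3 -m handwheel '[[[0.001,0,0],[0,0,0]],[[0.002,0,0],[0,0,0]],[[0.002,0,0],[0,0,0]]]'
python3 -m handwheel '[[[0.001,0,0],[0,0,0]],[[0.002,0,0],[0,0,0]],[[0.002,0,0],[0,0,0]]]'
```

```text
t: 6.45
tcp_pos: [0.5177, -0.0769, 0.1453]
tool_rot: [0.587, 0.395, -0.307, 0.637]
contact_force: [-2.1, -1.0, -2.5]
width: 0.0294
t: 6.75
tcp_pos: [0.518, -0.0768, 0.1448]
tool_rot: [0.587, 0.395, -0.307, 0.637]
contact_force: [-1.8, -1.3, -2.6]
width: 0.0293
t: 7.05
tcp_pos: [0.5183, -0.0768, 0.1443]
tool_rot: [0.587, 0.395, -0.307, 0.637]
contact_force: [-1.3, -0.5, -1.0]
width: 0.0295
```

```bash
for i in 1; do :; done
python3 -m handwheel '[[[0.001,0,0],[0,0,0]],[[0.002,0,0],[0,0,0]],[[0.002,0,0],[0,0,0]]]'
python3 -m handwheel '[[[0.001,0,0],[0,0,0]],[[0.002,0,0],[0,0,0]],[[0.002,0,0],[0,0,0]]]'
python3 - <<'E'
from b import *
n=np.array([-.4994,-.0724,.8633]); n/=np.linalg.norm(n)
go(np.array([.5666,-.0707,.0562])+n*.1+.002*np.array([.854,.124,.505]),toolR(-81.75,-n)); print(r.state()["ft_torque"], r.state()["contact_force"]@n)
c=read_camera("wrist"); cv2.imwrite("pics/w4.png",c["pixels"][...,::-1])
w=cloud(c); R=Ro.from_quat(r.state()["tool_rot"]).as_matrix(); t=r.state()["tcp_pos"]; q=(w-t)@R; np.save("q4",q)
E
```

```text
t: 7.35
tcp_pos: [0.5187, -0.0766, 0.1442]
tool_rot: [0.587, 0.395, -0.307, 0.637]
contact_force: [-8.0, 1.0, 6.5]
width: 0.0294
t: 7.65
tcp_pos: [0.5191, -0.0762, 0.1442]
tool_rot: [0.587, 0.395, -0.306, 0.637]
contact_force: [-16.2, 4.9, 17.8]
width: 0.029
t 7.65 tcp [ 0.5191 -0.0762  0.1442] j [-0.27 -0.09 -0.75  0.42  0.2   2.78] F [-16.2   4.9  17.8] w 0.029
shift [ 0.0003 -0.004   0.0045] turn [-0.     -0.0003 -0.0014]
[0.61105549 1.72896343 0.48260878] 23.069807354906846
```

View pics/w4.png

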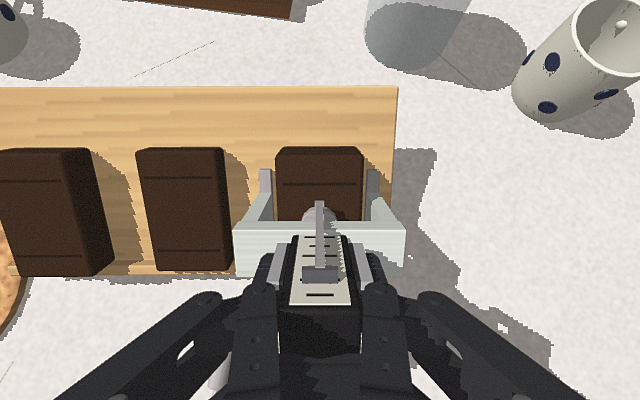

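The wrist view shows the skids (columns 265 and 372) evenly either side of the brick (275–363), and the pointer has risen up the grip to about (320,275). Contact force is 23 N. I'll ease off a little and hold.

```bash
python3 -m handwheel '[[[-0.001,0,0],[0,0,0]],[[-0.001,0,0],[0,0,0]],[[-0.001,0,0],[0,0,0]],[[-0.001,0,0],[0,0,0]],[[-0.001,0,0],[0,0,0]],[[-0.001,0,0],[0,0,0]],[[-0.001,0,0],[0,0,0]],[[-0.001,0,0],[0,0,0]],[[-0.001,0,0],[0,0,0]],[[-0.001,0,0],[0,0,0]],[[-0.001,0,0],[0,0,0]],[[-0.001,0,0],[0,0,0]]]'
python3 - <<'E'
from b import *
q=np.load("q4.npy"); c=dict(np.load("w3.npz")); w=cloud(c)
# pointer/foot heights in tool x: top end of pointer before/after
R=Ro.from_quat(r.state()["tool_rot"]).as_matrix(); q3=(w-np.array([.468,-.0855,.2291]))@R
for n_,s in(("before block",(q3,np.s_[182:188,314:322])),("after block",(q,np.s_[270:280,308:332])),("after rod",(q,np.s_[204:260,317:322]))):
    print(n_,np.nanpercentile(s[0][s[1]].reshape(-1,3),[10,50,90],axis=0).round(4).tolist())
# foot disc after: tool coords between legs
k=(abs(q[...,2])<.013)&(q[...,1]>.0)&(q[...,1]<.05); print("brick top tool-x",np.nanmedian(q[170:195,285:300,0]),"board right",np.nanmedian(q[190:215,380:388,0]),np.nanmedian(q[170:200,250:256,0]))
print(r.state()["contact_force"])
E
```

```text
t: 8.9
tcp_pos: [0.519, -0.0763, 0.1442]
tool_rot: [0.587, 0.395, -0.306, 0.637]
contact_force: [-8.8, 3.4, 9.8]
width: 0.0292
before block [[0.0723, 0.0058, -0.0047], [0.0825, 0.0179, -0.0014], [0.1177, 0.0181, 0.0012]]
after block [[-0.041, 0.014, -0.0035], [-0.0404, 0.0157, -0.0001], [-0.0397, 0.0174, 0.0038]]
after rod [[-0.029, 0.0177, -0.0011], [-0.0066, 0.018, -0.0001], [0.0261, 0.0185, 0.0009]]
brick top tool-x 0.05712645502582301 board right 0.06776938752308206 0.09905706149626492
[-8.84730539  3.4214867   9.7801897 ]
```

I held for 1.25 s at about 13 N. The brick top reads 0.057 and the board 0.099 along the tool axis, a difference of 42 mm. Now I'll raise the gauge square to the board.

```bash
python3 -m handwheel '[[[-0.01,0,0],[0,0,0]],[[-0.03,0,0],[0,0,0]],[[-0.06,0,0],[0,0,0]],[[-0.1,0,0],[0,0,0]],[[-0.15,0,0],[0,0,0]],[[-0.2,0,0],[0,0,0]],[[-0.26,0,0],[0,0,0]],[[-0.32,0,0],[0,0,0]],[[-0.38,0,0],[0,0,0]],[[-0.4,0,0],[0,0,0]],[[-0.4,0,0],[0,0,0]],[[-0.4,0,0],[0,0,0]]]'
python3 - <<'E'
from b import *
brick(read_camera("top"))
go((.447,.2836,.27),toolR(-15))
go((.45,.10,.28),toolR(-45))
E
```

```text
t: 10.1
tcp_pos: [0.4586, -0.0853, 0.2464]
tool_rot: [0.587, 0.395, -0.307, 0.637]
contact_force: [-0.2, -0.2, -4.5]
width: 0.0295
582 ((-48.20519256591797, -114.52952575683594), (99.97066497802734, 59.9178466796875), 0.6344298720359802) h 0.041816310421407696 mean [-0.04232978 -0.11344122] pct [-0.09570185 -0.14367128] [ 0.00071037 -0.08521519] C [ 0.5671 -0.0707  0.0565] ex [0.854 0.124 0.505] ey [-0.143  0.99   0.   ]
t 10.15 tcp [ 0.4585 -0.0852  0.2462] j [-0.34 -0.29 -0.62  0.76  0.24  2.71] F [-0.2  0.2 -4.3] w 0.0296
shift [ 1.1000e-03  1.5870e-01 -1.2222e+00] turn [-0.7239  0.1957 -0.2972]
t 10.15 tcp [ 0.4585 -0.0852  0.2462] j [-0.34 -0.29 -0.62  0.76  0.24  2.71] F [-0.2  0.2 -4.3] w 0.0296
shift [-0.067   0.1087 -0.615 ] turn [-0.3991  0.1078 -0.3248]
```

```bash
python3 -m handwheel '[[[-0.01,0.01,-0.05],[-0.03,0.01,-0.03]],[[-0.03,0.03,-0.14],[-0.08,0.02,-0.07]],[[-0.04,0.05,-0.24],[-0.15,0.04,-0.13]],[[-0.05,0.07,-0.34],[-0.22,0.06,-0.18]],[[-0.06,0.08,-0.44],[-0.28,0.08,-0.23]],[[-0.067,0.1,-0.53],[-0.34,0.09,-0.28]],[[-0.067,0.107,-0.59],[-0.38,0.1,-0.31]],[[-0.067,0.109,-0.615],[-0.399,0.108,-0.325]],[[-0.067,0.109,-0.615],[-0.399,0.108,-0.325]]]'
python3 - <<'E'
from b import *
go((.447,.2836,.17),toolR(-15))
E
```

```text
t: 11.05
tcp_pos: [0.4507, 0.1013, 0.2794]
tool_rot: [0.269, 0.654, -0.27, 0.653]
contact_force: [-0.0, -0.7, -3.2]
width: 0.0293
t 11.05 tcp [0.4507 0.1013 0.2794] j [ 0.22  0.13 -0.01  1.43 -0.    2.57] F [-0.  -0.7 -3.2] w 0.0293
shift [ 0.3643  0.4228 -0.4369] turn [-0.3316 -0.001   0.001 ]
```

```bash
python3 -m handwheel '[[[0,0.06,-0.06],[-0.04,0,0]],[[0,0.15,-0.15],[-0.11,0,0]],[[0,0.25,-0.25],[-0.18,0,0]],[[0.02,0.33,-0.34],[-0.25,0,0]],[[0.07,0.39,-0.41],[-0.3,0,0]],[[0.14,0.42,-0.435],[-0.33,0,0]],[[0.21,0.423,-0.437],[-0.332,0,0]],[[0.28,0.423,-0.437],[-0.332,0,0]],[[0.33,0.423,-0.437],[-0.332,0,0]],[[0.36,0.423,-0.437],[-0.332,0,0]],[[0.36,0.423,-0.437],[-0.332,0,0]],[[0.36,0.423,-0.437],[-0.332,0,0]]]'
python3 - <<'E'
from h import *
c=read_camera("wrist"); save(c,"w5.png"); w=cloud(c); h=cv2.cvtColor(c["pixels"],cv2.COLOR_RGB2HSV)
k=(h[...,1]>90)&(abs(w[...,2]-.008)<.012)&(np.hypot(w[...,0]-.447,w[...,1]-.2836)<.11)
p=w[k]; print(k.sum(),cv2.minEnclosingCircle((p[:,:2]*1000).astype(np.float32)),np.median(p[:,2]))
s=r.state(); R=Ro.from_quat(s["tool_rot"]).as_matrix(); q=(w-s["tcp_pos"])@R
k=(abs(q[...,1])<.03)&(abs(q[...,2])<.06)&(q[...,0]>.0)&(q[...,0]<.02)
b=q[k]; A=np.c_[b[:,1:],np.ones(len(b))]; print("beam plane",len(b),np.linalg.lstsq(A,b[:,0],rcond=None)[0], R.round(3).tolist())
go((.447,.2836,.108),toolR(-15))
E
```

```text
t: 12.25
tcp_pos: [0.4476, 0.2821, 0.1733]
tool_rot: [0.093, 0.7, -0.093, 0.701]
contact_force: [-0.3, 0.7, -4.1]
width: 0.0294
15266 ((447.4432678222656, 285.8680114746094), 84.45587158203125) 0.00870874457785946
beam plane 5368 [0.04511918 0.00518952 0.01042363] [[0.002, 0.261, 0.965], [0.0, 0.965, -0.261], [-1.0, 0.001, 0.002]]
t 12.3 tcp [0.4478 0.2823 0.1736] j [ 0.56  0.29 -0.08  1.2  -0.    2.4 ] F [ 0. -0. -4.] w 0.0292
shift [ 0.2187  0.0031 -0.0041] turn [-0.0017  0.001  -0.0006]
```

View pics/w5.png

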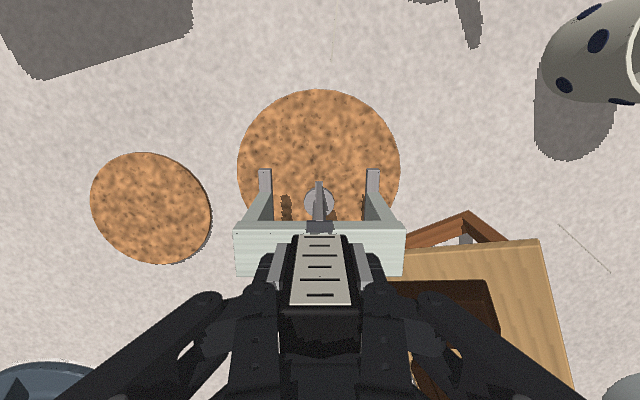

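The wrist view shows the gauge over the large cork mat (centre about (318,165) in the picture). Measured radius is 84.5 mm and the centre is (0.447, 0.286). The stand is clear to the lower right. I'll lower it now.

```bash
python3 -m handwheel '[[[0.04,0.012,-0.006],[0,0,0]],[[0.08,0.012,-0.006],[0,0,0]],[[0.12,0.012,-0.006],[0,0,0]],[[0.15,0.012,-0.006],[0,0,0]],[[0.175,0.012,-0.006],[0,0,0]],[[0.19,0.012,-0.006],[0,0,0]],[[0.2,0.012,-0.006],[0,0,0]],[[0.206,0.012,-0.006],[0,0,0]],[[0.208,0.012,-0.006],[0,0,0]],[[0.21,0.012,-0.006],[0,0,0]],[[0.21,0.012,-0.006],[0,0,0]]]'
python3 -m handwheel '[[[0.002,0,0],[0,0,0]],[[0.004,0,0],[0,0,0]],[[0.004,0,0],[0,0,0]]]'
python3 -m handwheel '[[[0.001,0,0],[0,0,0]],[[0.002,0,0],[0,0,0]],[[0.002,0,0],[0,0,0]]]'
```

```text
t: 13.4
tcp_pos: [0.4467, 0.2863, 0.11]
tool_rot: [0.093, 0.701, -0.093, 0.701]
contact_force: [-0.6, 0.0, -3.3]
width: 0.0294
t: 13.7
tcp_pos: [0.4467, 0.2862, 0.1086]
tool_rot: [0.093, 0.701, -0.093, 0.701]
contact_force: [0.3, -0.1, -3.0]
width: 0.0291
t: 14.0
tcp_pos: [0.4467, 0.2862, 0.108]
tool_rot: [0.093, 0.701, -0.093, 0.701]
contact_force: [0.2, 0.2, -3.1]
width: 0.0294
```

```bash
python3 -m handwheel '[[[0.001,0,0],[0,0,0]],[[0.002,0,0],[0,0,0]],[[0.002,0,0],[0,0,0]]]'
python3 -m handwheel '[[[0.001,0,0],[0,0,0]],[[0.002,0,0],[0,0,0]],[[0.002,0,0],[0,0,0]]]'
```

```text
t: 14.3
tcp_pos: [0.4466, 0.2863, 0.1079]
tool_rot: [0.093, 0.701, -0.093, 0.701]
contact_force: [-2.3, -1.0, 5.9]
width: 0.0289
t: 14.6
tcp_pos: [0.4466, 0.2864, 0.1078]
tool_rot: [0.093, 0.701, -0.093, 0.701]
contact_force: [-5.6, -2.9, 15.4]
width: 0.0293
```

```bash
python3 -m handwheel '[[[-0.001,0,0],[0,0,0]],[[-0.0015,0,0],[0,0,0]]]'
python3 -m handwheel '[[[0,0,0],[0,0,0]],[[0,0,0],[0,0,0]],[[0,0,0],[0,0,0]],[[0,0,0],[0,0,0]],[[0,0,0],[0,0,0]],[[0,0,0],[0,0,0]],[[0,0,0],[0,0,0]]]' 0.8
python3 -m handwheel '[[[-0.03,0,0],[0,0,0]],[[-0.08,0,0],[0,0,0]],[[-0.15,0,0],[0,0,0]],[[-0.23,0,0],[0,0,0]],[[-0.31,0,0],[0,0,0]],[[-0.4,0,0],[0,0,0]],[[-0.47,0,0],[0,0,0]],[[-0.5,0,0],[0,0,0]],[[-0.5,0,0],[0,0,0]],[[-0.5,0,0],[0,0,0]]]'
python3 - <<'E'
from b import *
c=read_camera("wrist"); save(c,"w6.png"); t=read_camera("top"); save(t,"t6.png")
for n_,x in(("wrist",c),("top",t)):
    w=cloud(x); near=np.hypot(w[...,0]-.447,w[...,1]-.286)<.08
    for lo,hi in((.09,.104),(.15,.175)):
        p=w[near&(w[...,2]>lo)&(w[...,2]<hi)]
        if len(p)>20: print(n_,lo,len(p),cv2.minAreaRect((p[:,:2]*1000).astype(np.float32)),np.median(p[:,2]),"normal",np.linalg.svd(p[abs(p[:,2]-np.median(p[:,2]))<.003]-np.median(p,0))[2][2].round(3))
brick(t); t0=dict(np.load("top.npz"))
d=np.abs(cloud(t)[...,2]-cloud(t0)[...,2])>.02
print("changed columns/rows of bystanders", [int(d[a].sum()) for a in (np.s_[135:195,105:165],np.s_[105:145,180:220],np.s_[75:125,340:385],np.s_[100:140,398:435],np.s_[140:210,455:545],np.s_[165:210,250:285],np.s_[160:205,288:318])])
print(np.abs(t["pixels"][208:262,305:330].astype(int)-t0["pixels"][208:262,305:330]).max(-1).mean(), r.state()["t"])
E
```

```text
t: 14.8
tcp_pos: [0.4466, 0.2863, 0.1078]
tool_rot: [0.093, 0.701, -0.093, 0.701]
contact_force: [-2.8, -0.9, 5.2]
width: 0.0292
t: 15.5
tcp_pos: [0.4465, 0.2862, 0.1072]
tool_rot: [0.093, 0.701, -0.093, 0.701]
contact_force: [0.5, -0.6, -0.6]
width: 0.0772
t: 16.5
tcp_pos: [0.4463, 0.2861, 0.2565]
tool_rot: [0.093, 0.701, -0.093, 0.701]
contact_force: [-0.4, 0.9, -0.8]
width: 0.0767
wrist 0.09 1874 ((446.15631103515625, 286.15765380859375), (35.76759338378906, 95.95344543457031), 74.85265350341797) 0.09761432390585431 normal [-0.002 -0.011 -1.   ]
wrist 0.15 1212 ((445.5409240722656, 283.98126220703125), (26.267601013183594, 29.926454544067383), 74.87060546875) 0.1624751618746158 normal [0.004 0.022 1.   ]
top 0.09 274 ((446.4257507324219, 281.2164306640625), (32.170536041259766, 95.92057037353516), 75.24700927734375) 0.09712404088613918 normal [-0.004 -0.014  1.   ]
top 0.15 120 ((446.34259033203125, 280.6057434082031), (26.612462997436523, 29.51535415649414), 74.832275390625) 0.16201913433484755 normal [0.004 0.048 0.999]
656 ((-48.828426361083984, -114.56661987304688), (100.99344635009766, 60.153804779052734), 0.24034950137138367) h 0.041882223871910595 mean [-0.04668429 -0.11433394] pct [-0.09674799 -0.14345572] [ 0.00092154 -0.08518249] C [ 0.5666 -0.0708  0.0561] ex [0.854 0.124 0.505] ey [-0.143  0.99   0.   ]
changed columns/rows of bystanders [1925, 0, 0, 0, 0, 0, 0]
37.126666666666665 16.6
```

View pics/w6.png

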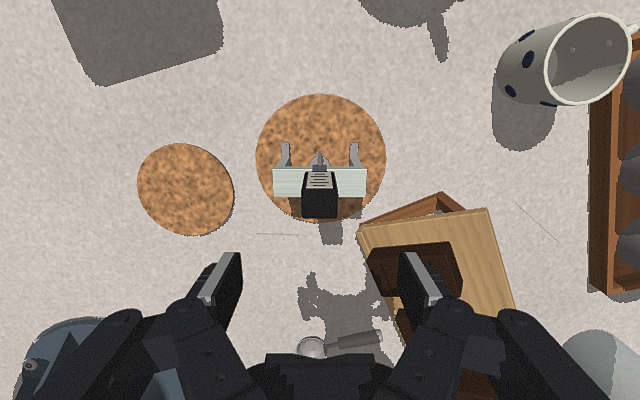

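View pics/t6.png

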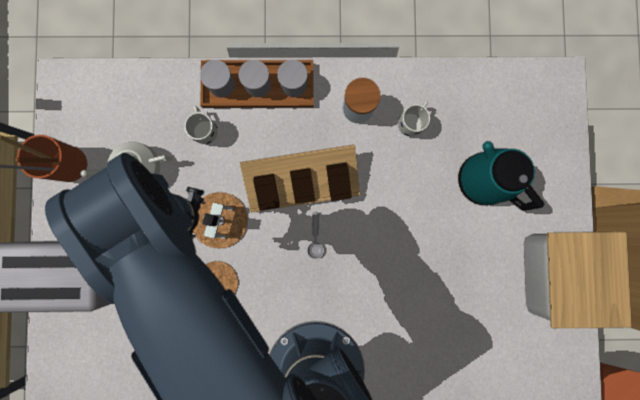

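The gauge stands upright on the large mat: beam top at z 0.097, grip top at 0.162, centre about (0.446, 0.285). The bricks are unmoved. In the top view the arm partly covers the teapot, but its visible rim (130,148) and spout (157,158) match the first picture. The spoon is still at (316,235), with only a shadow difference. I'll hand it in.

```bash
python3 -c "
from h import *
print(r.finish_job(), r.state()['t'])"
```

```text
the job is handed in; nothing more can be done
the job is handed in; nothing more can be done
```

I measured the thickest brick with the gauge, stood the gauge on the large cork mat, let go and handed the job in at about 16.6 s of the 51 s. The hand-in reports no verdict.

- **Choosing the brick:** The rightmost of the three stood 42 mm above the board (the others 30 and 22 mm), so that was the thickest.
- **Measuring:** The gauge sat square over the brick. I pressed it down to 23 N at most, then eased to about 13 N and held it still for 1.25 s. The brick top stood 42 mm above the board in the depth picture. I did not read the foot or its pointer directly.
- **Standing it down:** The gauge is upright near the middle of the 170 mm mat. The wrist camera puts it within about 2 mm of the mat's centre, and the top camera about 5 mm away. Beam and grip heights fit flat standing on 8 mm of cork.
- **Tilt:** The small-patch tilt fits varied. Most were about 1°, but one coarse top-view patch of the grip gave about 2.8°.
- **Other things:** A re-measure put the thick brick within 1 mm of its start. The other two bricks, the mugs, caddy and kettle showed no depth change.
- **Not fully checked:** The arm partly hid the teapot in the last picture, so I judged only its visible rim and spout, which looked unmoved. The spoon's pixel check differed because of the arm's shadow, but it looked to be in the same place.

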